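# Lay out a guest's place at the jewellery workshop

## Task

Set out the guest's place on the grey work mat: the copper ring flat on the middle of the steel bench block, and the bead tub standing midway between the centres of the block and the speckled plate, in line with them. Stand the three ink bottles upright on the mat's white line (the back; the yellow edge is the front): red straight behind the block, blue straight behind the tub, green straight behind the plate, each centred on the line. Leave the yellow glue bottle where it is.

Things in the scene. Friction and masses are not known exactly. Their poses are not given: they have to be found in the camera images.
- mat: slate-grey work mat, 190 x 300 mm, 3 mm thick, fixed. Origin at the centre of its underside (mat top is at z = 3 mm). Its x axis points from the yellow strip (front edge, where the guest sits, x = -88 mm) to the back; its y axis points to the guest's left. A straight white line 5 mm wide runs across it parallel to y at x = +55 mm. The mat's yaw varies by up to 0.3 rad from facing the robot
- block: square steel bench block on a black rubber base, 70 x 70 mm, 22 mm high, fixed on the mat 35 mm in front of the mat's centre (mat x = -35 mm), 100 mm to the left or the right of it (the side varies), square with the mat. Origin at the centre of its underside, axes along the mat's; its top is 22 mm above its origin
- plate: round white plate with a blue-speckled rim and four small dark painted washers stuck on it, 100 mm diameter, 12 mm high, fixed on the mat at mat x = -35 mm, 100 mm from the mat's middle on the side away from the block. Origin at the centre of its underside, axes along the mat's
- ring: flat copper ring, 44 mm outer and 16 mm inner diameter, 7 mm thick, about 80 g, loose, lying flat. Origin at the centre of its underside, z along its axis
- tub: white round tub heaped with orange, white and brown beads (fixed in it), 46 mm diameter, wall 36 mm high, beads up to 43 mm, about 70 g, loose. Origin at the centre of its underside, z up its axis
- red_ink: red ink bottle 74 mm tall: cylindrical body 32 mm diameter and 50 mm high, then a shoulder and a white cap 15 mm diameter; about 50 g. Loose. Origin at the centre of its underside, z up its axis.
- blue_ink: blue ink bottle 74 mm tall: cylindrical body 32 mm diameter and 50 mm high, then a shoulder and a white cap 15 mm diameter; about 50 g. Loose. Origin at the centre of its underside, z up its axis.
- green_ink: green ink bottle 74 mm tall: cylindrical body 32 mm diameter and 50 mm high, then a shoulder and a white cap 15 mm diameter; about 50 g. Loose. Origin at the centre of its underside, z up its axis.
- glue: yellow glue bottle 74 mm tall: cylindrical body 32 mm diameter and 50 mm high, then a shoulder and a black cap 15 mm diameter; about 50 g. Loose. Origin at the centre of its underside, z up its axis. Not part of the layout: leave it standing where it is
Things that resemble listed ones, but are neither listed nor needed, are in the scene too. There is more than one size of the ring; the one meant has the size given above.

How it is judged (in metres and radians):
At the end, for the whole second after the job is handed in: Ring flat on the block, tub midway between block and plate, bottles on the white line: red behind block, blue behind tub (15 mm from straight behind the block-plate midpoint), green behind plate; each within 13 mm otherwise, upright on the mat, at rest; glue upright within 30 mm of its start (horizontal distance between ring and block below 0.013 m and z of ring in the frame of block between 0.018 and 0.026 m and angle between each of ring, tub, red_ink, blue_ink, green_ink's own z axis and vertical below 0.1 rad and x of tub in the frame of mat between -0.048 and -0.022 m and y of tub in the frame of mat between -0.013 and 0.013 m and x of red_ink in the frame of mat between 0.042 and 0.068 m and y of red_ink in the frame of block between -0.013 and 0.013 m and x of blue_ink in the frame of mat between 0.042 and 0.068 m and y of blue_ink in the frame of mat between -0.015 and 0.015 m and x of green_ink in the frame of mat between 0.042 and 0.068 m and y of green_ink in the frame of plate between -0.013 and 0.013 m and z of tub in the frame of mat between 0 and 0.007 m and z of red_ink in the frame of mat between 0 and 0.007 m and z of blue_ink in the frame of mat between 0 and 0.007 m and z of green_ink in the frame of mat between 0 and 0.007 m and linear speed of each of ring, tub, red_ink, blue_ink, green_ink below 0.02 m/s and distance of glue from where it was at the start of the episode below 0.03 m and angle between glue's own z axis and vertical below 0.15 rad); the robot touches nothing.
It fails at once if the glue bottle is pushed, picked up or knocked over (distance of glue from where it was at the start of the episode above 0.03 m or angle between glue's own z axis and vertical above 0.4 rad).
It also fails if it takes over 125 s, if anything falls off the work surface, if the arm or the gripper's body presses on something with over 40 N, if the wrist force passes 120 N, or if a joint passes its speed limit or range.

## Robot

A 6-joint arm with a two-finger parallel gripper is mounted at the origin on the work surface. World frame = base frame: x ahead of the robot, y to its left, z up, the work surface at z = 0. Lengths are in m, angles in degrees, forces in N, time in s.
With the tool pointing down it reaches from about 0.275 to 0.75 m from the base axis. Payload 10.2 kg.
Tool frame: the origin (TCP) lies at the very end of the fingers, on their centre line; the grasp point (between the pads) lies 19 mm behind it (pinch_z is the distance from the TCP to the grasp point, in m); z points along the fingers, y is the line along which they close (so a half turn about z gives the same grasp; the last joint's range is limited). The gripper opens to 85 mm and grips with 20 to 120 N. Pads are 22 mm wide; open, the fingers measure 114 mm over their backs; the gripper's body (76 mm by 85 mm) begins 54 mm behind the grasp point. The pads swing forward as they close: fully open they stand 13 mm farther back than shut.
Start: joints at [-79.034, 17.928, 85.812, -0, 76.261, -12.8], TCP at [0.212, -0.48, 0.231] pointing down, gripper open.
Joint ranges: [-168.41, 168.41], [-55.51, 124.54], [10.69, 146.95], [-70.63, 250.63], [1, 178], [-165.06, 165.06]. Speed limits (degrees/s): [136.94, 136.94, 172.46, 180, 180, 180].

## Interface

Orientations are given as [roll, pitch, yaw] about the fixed x, y, z axes, in that order (R = Rz(yaw) Ry(pitch) Rx(roll)).
In Python, from plant import read_state, snapshot, get_calibration, sign_off, pinch_z gives the robot as it stands. The module is installed in compiled form; this text tells all that it offers.
- The arm moves only by the tool play_rows, never from a script. Its argument "rows" is a list that holds one entry, the list of rows, each a list of 7 numbers: the opening, from -1 (shut) to 1 (fully open), then the shift along the tool's x, y, z in mm, then the turn, a rotation vector about the tool's x, y, z in rad. In form: [[[fingers, tx, ty, tz, rx, ry, rz], ...]]. A call has 1 to 5 rows; each row is the pose to reach, as a shift and turn from the pose commanded when the call began, along the tool's axes at that moment; what a row does not reach only later rows make up. A row lasts 1/8 s, in which the tool goes at most 62.5 mm and 10.7 degrees, less where a joint would pass 70% of its speed; a pose out of reach is approached as far as the arm can. A call with a gripper value outside its range is refused whole. The fingers move at their own pace and stop on an object; "newtons" is the grip in N (left out, the last holds). Time passes only in rows, so rows that repeat a pose let the fingers close. It gives the time, the measured TCP pose, the force, the opening and the grip force at its end, in the units of the state.
- read_state(): the state, without advancing time (a new reading comes with each control period).
- snapshot(name): name is "scene" or "top" or "wrist"; returns the picture (384x512x3 uint8, blue, green, red); there is no depth.
- get_calibration(name): a dict with "K" (3x3 intrinsics, pixels), "cam_to_world" (4x4, takes a point from camera to world coordinates). Camera axes: x right, y up, looking along -z (the intrinsics and any distortion apply to the point x, -y, -z); pixel columns grow to the right and rows downward; lengths in m; the calibration is good to about 2 mm. The wrist camera is an equidistant fisheye: a pixel r from the principal point sees the ray r / f radians off the axis. A picture is of the moment at which its call begins: read the wrist's pose just before it. get_calibration takes no time and is no camera call; for the wrist camera it gives the pose at the moment of the call.
- sign_off(): hands the job in; it is judged then, once.
The state is a dict: "clock": time; "joint_positions": joint angles; "joint_vel": joint speeds; "joint_efforts": joint torques, N m; "eef_pos": TCP position; "tool_rot": TCP orientation; "ft_force": force on the tool from outside, world axes, zero at the start; "torque": the same for the moment, N m; "width": finger opening in m; "grip_force": force on a finger pad.
Only numpy, scipy, OpenCV 4.12 (cv2) and the standard library are available. Lean on these libraries where they do the work, as an engineer would, in place of code of your own. Each camera call takes 0.05 s, during which the arm holds its last target. There are 200 camera calls.

## Working session

There is one attempt and no reset: what is moved stays moved. The work goes in short steps, Python scripts to look and compute and a tool call to move; the robot and the scene stay as the last step left them, time stands still between calls to the robot, and variables do not carry over. Pictures are saved under pics/ and viewed, at most 14 in all, crops included, and the job is handed in when it is done.

Besides the shell and the picture viewer there is one more tool, called after "Call:" as name(argument=value, ...) on one line, values as JSON. play_rows: Moves the arm, as the interface text tells. Its arguments: {"type":"object","properties":{"rows":{"type":"array"},"newtons":{"type":"number"}},"required":["rows"]}

```bash
mkdir -p pics; python3 - <<'E'
from plant import *
import cv2,numpy as np
for n in ["scene","top"]:
    im=snapshot(n); cv2.imwrite(f"pics/{n}0.png",im)
    c=get_calibration(n); print(n,np.round(c["K"],2).tolist(),np.round(c["cam_to_world"],4).tolist(),[k for k in c])
im=snapshot("wrist"); cv2.imwrite("pics/wrist0.png",im)
print(read_state(), pinch_z)
c=get_calibration("wrist");print(c)
E
```

```text
scene [[399.81, 0.0, 253.25], [0.0, 399.81, 190.5], [0.0, 0.0, 1.0]] [[-0.7279, -0.5201, 0.4469, 0.9167], [0.6855, -0.5674, 0.4563, 0.4792], [0.0163, 0.6385, 0.7695, 0.8176], [0.0, 0.0, 0.0, 1.0]] ['K', 'cam_to_world']
top [[440.61, 0.0, 259.31], [0.0, 440.61, 196.88], [0.0, 0.0, 1.0]] [[0.0091, 0.9987, -0.0496, 0.4052], [-0.9999, 0.0093, 0.0044, -0.0081], [0.0048, 0.0496, 0.9988, 1.3235], [0.0, 0.0, 0.0, 1.0]] ['K', 'cam_to_world']
{'clock': 0.15, 'joint_positions': array([-7.90338089e+01,  1.79511973e+01,  8.58415572e+01,  1.03345534e-03,
        7.62587355e+01, -1.28007819e+01]), 'joint_vel': array([-0.13822161, -0.0786282 , -0.20553444, -0.04427869, -0.0048639 ,
       -0.0285219 ]), 'joint_efforts': array([ 1.89229759e-03, -4.12370002e+01, -2.59797245e+01, -1.30472399e-04,
        3.24904853e-03, -6.88353182e-06]), 'eef_pos': array([ 0.21153693, -0.48031247,  0.23089053]), 'tool_rot': array([-1.79950012e+02, -1.23869329e-02,  2.37667217e+01]), 'ft_force': array([-0.13368387, -0.2187231 ,  0.33186322]), 'torque': array([0.02039785, 0.00828356, 0.02975624]), 'grip_force': 0.0, 'width': 0.08542001802179748} 0.0187
{'K': array([[297.31863964,   0.        , 255.23390663],
       [  0.        , 297.31863964, 191.47448804],
       [  0.        ,   0.        ,   1.        ]]), 'cam_to_world': array([[ 0.40319467,  0.87014549,  0.28333883,  0.28357575],
       [-0.91511072,  0.3842387 ,  0.12220065, -0.44895106],
       [-0.0025374 , -0.30855705,  0.95120245,  0.3734649 ],
       [ 0.        ,  0.        ,  0.        ,  1.        ]])}
```

View pics/top0.png

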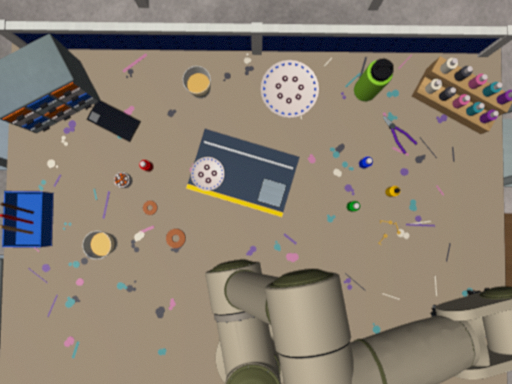

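View pics/scene0.png

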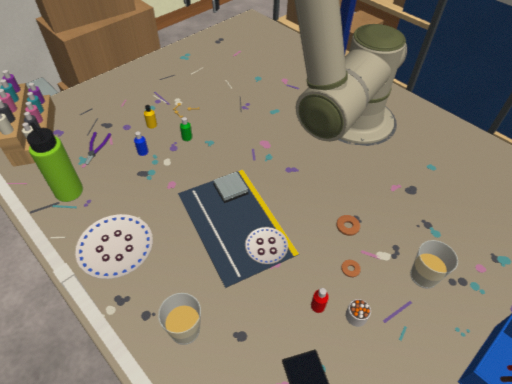

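```bash
cat > h.py <<'E'
from plant import *
import cv2,numpy as np
from scipy.optimize import least_squares
def proj(c,P):
    P=np.atleast_2d(P); M=np.linalg.inv(c["cam_to_world"]); q=P@M[:3,:3].T+M[:3,3]; q=q*[1,-1,-1]
    K=c["K"]
    if c.get("fish"):
        th=np.arctan2(np.hypot(q[:,0],q[:,1]),q[:,2]); ph=np.arctan2(q[:,1],q[:,0])
        return np.c_[K[0,2]+K[0,0]*th*np.cos(ph),K[1,2]+K[1,1]*th*np.sin(ph)]
    return np.c_[K[0,2]+K[0,0]*q[:,0]/q[:,2],K[1,2]+K[1,1]*q[:,1]/q[:,2]]
def cal(n):
    c=dict(get_calibration(n)); c["fish"]=n=="wrist"; return c
def unproj(c,uv,z):
    "pixel -> world point on plane z"
    uv=np.array(uv,float)
    g=np.array(c["cam_to_world"])[:2,3]*0+[0.45,0]
    s=least_squares(lambda p:(proj(c,[p[0],p[1],z])[0]-uv),g if not c["fish"] else np.array(c["cam_to_world"])[:2,3]+[.05,.02])
    return s.x
def cyl(x,y,z0,prof):
    a=np.linspace(0,2*np.pi,40,endpoint=False)
    return np.vstack([np.c_[x+r*np.cos(a),y+r*np.sin(a),0*a+z0+z] for r,z in prof])
BOT=[(.016,0),(.016,.05),(.0075,.06)]
TUB=[(.023,0),(.023,.036)]
def fit(c,cen,prof,z0=0):
    "position of an object whose silhouette's hull has the centroid cen"
    def f(p):
        h=cv2.convexHull(proj(c,cyl(p[0],p[1],z0,prof)).astype(np.float32)); m=cv2.moments(h)
        return [m["m10"]/m["m00"]-cen[0],m["m01"]/m["m00"]-cen[1]]
    return least_squares(f,unproj(c,cen,z0+.02),diff_step=1e-3).x
def blob(mask,near,rad):
    m=np.zeros(mask.shape,np.uint8); cv2.circle(m,near,rad,255,-1); m&=mask.astype(np.uint8)*255
    n,l,s,_=cv2.connectedComponentsWithStats(m)
    if n<2: return None
    k=1+np.argmax(s[1:,4]); h=cv2.convexHull(cv2.findNonZero((l==k).astype(np.uint8))); M=cv2.moments(h)
    return np.array([M["m10"]/M["m00"],M["m01"]/M["m00"]]),s[k]
def sat(im,lo,hi,s=110,v=60):
    h=cv2.cvtColor(im,cv2.COLOR_BGR2HSV); H=h[...,0].astype(int)
    ok=(H>=lo)&(H<=hi) if lo<=hi else (H>=lo)|(H<=hi)
    return ok&(h[...,1]>s)&(h[...,2]>v)
E
python3 - <<'E'
from h import *
t=cv2.imread("pics/top0.png");s=cv2.imread("pics/scene0.png")
ct,cs=cal("top"),cal("scene")
Q=dict(red=((170,8),(147,166),(320,301)),blue=((110,130),(366,162),(141,147)),green=((50,80),(353,206),(186,131)),glue=((18,32),(393,191),(151,119)))
for k,(hh,a,b) in Q.items():
    for c,im,p in((ct,t,a),(cs,s,b)):
        r=blob(sat(im,*hh),p,16); print(k,np.round(r[0],1),r[1],np.round(fit(c,r[0],BOT),4))
for nm,a,b in(("ringA",(150,208),(351,268)),("ringB",(176,238),(348,225))):
    for c,im,p in((ct,t,a),(cs,s,b)):
        r=blob(sat(im,3,14,100),p,18); 
        x=fit(c,r[0],[(.022,0),(.022,.007)]); print(nm,r,np.round(x,4))
# tub pixel
print("tub",unproj(ct,(122,180),.03),unproj(cs,(360,313),.03))
# mat
m=((t.astype(int).max(2)<75)).astype(np.uint8)
y=sat(t,20,33,150,120)
yy=blob(y,(235,200),60); pts=cv2.findNonZero(((np.zeros(y.shape)+y)).astype(np.uint8))
n,l,st,_=cv2.connectedComponentsWithStats(y.astype(np.uint8)); k=l[200,235] or 1+np.argmax(st[1:,4]); P=cv2.findNonZero((l==k).astype(np.uint8)); rc=cv2.minAreaRect(P); print("yellow",rc)
g=cv2.cvtColor(t,cv2.COLOR_BGR2GRAY)
print(np.array([unproj(ct,p,.003) for p in cv2.boxPoints(rc)]).round(4))
cv2.imwrite("pics/c1.png",np.hstack([cv2.resize(t[125:255,105:305],None,fx=4,fy=4,interpolation=cv2.INTER_CUBIC)]))
E
```

```text
red [145.4 164.9] [139 159  14  12  98] [0.5609 0.3235]
red [319.2 301. ] [311 290  18  23 274] [0.5616 0.3226]
blue [364.9 162.4] [359 157  13  11  79] [ 0.5748 -0.3256]
blue [140.8 145.5] [134 136  14  20 182] [ 0.5776 -0.3244]
green [352.4 205.8] [347 201  12  10  70] [ 0.4458 -0.2882]
green [185.7 131. ] [180 122  12  19 172] [ 0.4474 -0.2881]
glue [392.6 190.9] [385 185  16  12 136] [ 0.4908 -0.407 ]
glue [150.2 118.5] [144 109  13  20 195] [ 0.4926 -0.404 ]
ringA (array([149.53532009, 207.33222958]), array([143, 200,  14,  15, 149], dtype=int32)) [0.4364 0.3142]
ringA (array([350.57926829, 267.97831978]), array([341, 260,  20,  17, 241], dtype=int32)) [0.4374 0.3147]
ringB (array([175.30427046, 237.94128114]), array([166, 229,  20,  19, 262], dtype=int32)) [0.3459 0.2355]
ringB (array([347.87978142, 224.76912568]), array([336, 215,  24,  21, 350], dtype=int32)) [0.3463 0.2355]
tub [0.51539927 0.39042452] [0.52159504 0.39772515]
yellow ((234.15139770507812, 199.99542236328125), (99.70972442626953, 4.693348407745361), 16.699243545532227)
[[ 0.4957  0.2072]
 [ 0.5092  0.2034]
 [ 0.4259 -0.084 ]
 [ 0.4124 -0.0801]]
```

View pics/c1.png

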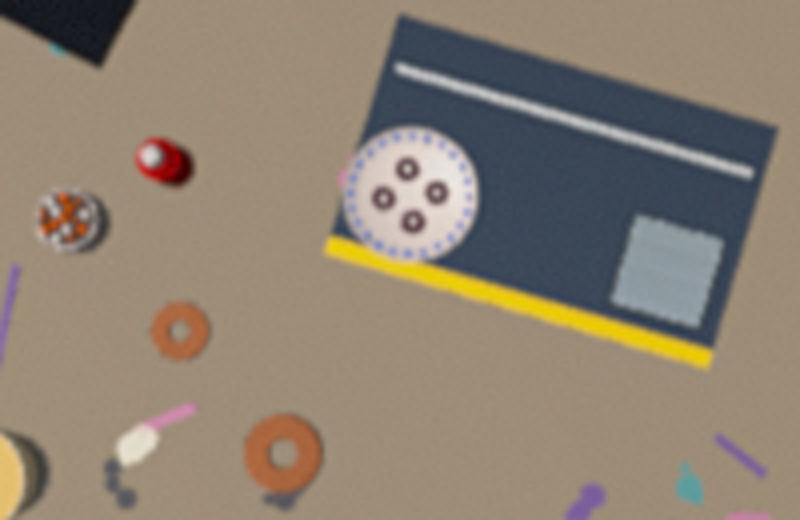

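```bash
python3 - <<'E'
from h import *
t=cv2.imread("pics/top0.png");s=cv2.imread("pics/scene0.png")
ct,cs=cal("top"),cal("scene")
for c,im,p in((ct,t,(122,180)),(cs,s,(360,313))):
    hsv=cv2.cvtColor(im,cv2.COLOR_BGR2HSV); m=(hsv[...,1]>110)|((hsv[...,2]>150)&(hsv[...,1]<40))
    r=blob(m,p,14); print("tub",r,fit(c,r[0],TUB).round(4))
def model(p):
    R=np.array([[np.cos(p[2]),-np.sin(p[2])],[np.sin(p[2]),np.cos(p[2])]])
    return lambda x,y:R@[x,y]+p[:2]
for c,im,n in((ct,t,"top"),(cs,s,"scene")):
    W=lambda p,x,y,z:proj(c,[*model(p)(x,y),z])[0]
    hsv=cv2.cvtColor(im,cv2.COLOR_BGR2HSV)
    # mat mask: dark blue-grey + strip + others -> convex hull corners
    m=((hsv[...,0]>95)&(hsv[...,0]<125)&(hsv[...,1]>50)&(hsv[...,2]<110)).astype(np.uint8)
    nn,l,st,_=cv2.connectedComponentsWithStats(m); seed=(250,185) if n=="top" else (225,235)
    k=l[seed[1],seed[0]]; 
    if k==0: k=max(range(1,nn),key=lambda i:st[i,4]) ; print("fallback")
    q=(l==k); yel=sat(im,20,33,150,110); ny,ly,sy,_=cv2.connectedComponentsWithStats(yel.astype(np.uint8)); ky=1+np.argmax(sy[1:,4])
    H=cv2.convexHull(cv2.findNonZero((q|(ly==ky)).astype(np.uint8)))
    H4=cv2.approxPolyN(H,4,ensure_convex=True)[0].astype(float)
    def f(p):
        cor=[W(p,a*.095,b*.15,.003) for a in(1,-1) for b in(1,-1)]
        return np.concatenate([H4[np.argmin(np.linalg.norm(H4-v,axis=1))]-v for v in cor])
    r=least_squares(f,[.545,.037,-.283],diff_step=1e-4); print(n,r.x.round(4),"res px",r.fun.round(1))
    for nm,x,y,z in(("line0",.055,.14,.003),("line1",.055,-.14,.003),("block",-.035,-.1,.025),("plate",-.035,.1,.012)):print(nm,W(r.x,x,y,z).round(1))
    pw=blob((hsv[...,2]>135)&(hsv[...,1]<70),(208,174) if n=="top" else (266,245),22); print("plate",pw, fit(c,pw[0],[(.05,.012),(.035,0)],.003).round(4))
    bm=blob((hsv[...,2]>100)&(hsv[...,1]<70)&(hsv[...,0]>80),(272,192) if n=="top" else (231,186),20); print("block",bm,unproj(c,bm[0],.025).round(4))
    v=im.copy()
    for x,y,z in [(.055,yy,.003) for yy in(.1,0,-.1)]+[(-.035,0,.003),(-.035,.1,.012),(-.035,-.1,.025)]+[(a,b,.003) for a in(.095,-.095) for b in(.15,-.15)]:
        cv2.circle(v,tuple(W(r.x,x,y,z).round().astype(int)),1,(0,0,255),-1)
    cv2.imwrite(f"pics/m_{n}.png",v)
a=cv2.imread("pics/m_top.png")[115:235,175:310];b=cv2.imread("pics/m_scene.png")[160:290,170:305]
cv2.imwrite("pics/c2.png",np.hstack([cv2.resize(a,(400,360)),cv2.resize(b,(400,360))]))
E
```

```text
tub (array([120.41121495, 178.09345794]), array([115, 172,  12,  13,  78], dtype=int32)) [0.5219 0.3985]
tub (array([360.21148685, 310.06924316]), array([350, 300,  21,  21, 232], dtype=int32)) [0.5104 0.3927]
top [ 0.5434  0.0374 -0.2847] res px [ 0.8  0.7 -1.3  0.   0.6 -0.4 -0.2 -0.3]
line0 [203.4 141.8]
line1 [292.3 168.6]
block [271.2 192.9]
plate [206.9 173.8]
plate (array([205.07777212, 172.75394804]), array([186, 157,  38,  34, 881], dtype=int32)) [0.5408 0.1484]
block (array([271.22130898, 192.42039574]), array([257, 179,  29,  28, 561], dtype=int32)) [ 0.4832 -0.0488]
scene [ 0.5455  0.0374 -0.2834] res px [ 0.   0.2  1.4  0.5 -0.8 -0.4 -0.6 -0. ]
line0 [239.4 275.8]
line1 [193.3 189.9]
block [230.3 183.4]
plate [266.4 244.7]
plate (array([266.04603509, 244.97277193]), array([ 245,  227,   43,   37, 1032], dtype=int32)) [0.541  0.1432]
block (array([237.66666667, 173.33333333]), array([237, 172,   3,   4,   4], dtype=int32)) [ 0.4462 -0.0622]
```

View pics/c2.png

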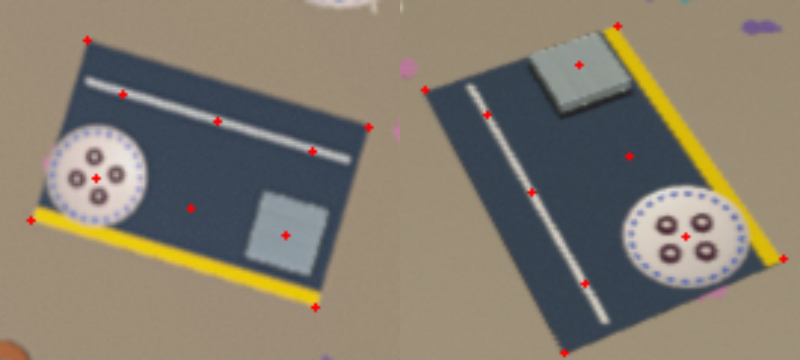

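Call:
play_rows(rows=[[[1,60,-16,20,0,0,-0.18],[1,120,-32,40,0,0,-0.36],[1,180,-48,60,0,0,-0.54],[1,240,-65,80,0,0,-0.72],[1,292.5,-81,100,0,0,-0.871]]], newtons=30)

```text
clock: 0.78
eef_pos: [0.4429, -0.2915, 0.1331]
tool_rot: [180.0, 0.0, 74.0]
ft_force: [0.0, -0.8, 0.3]
width: 0.0855
grip_force: 0.0
```

```bash
cat >> h.py <<'E'
def go(x,y,z,yaw=73.73):
    "tool-axis shift (mm) and rz from the present pose"
    s=read_state(); d=(np.array([x,y,z])-s["eef_pos"])*1000; a=np.radians(s["tool_rot"][2]); c,n=np.cos(a),np.sin(a)
    print("at",s["eef_pos"].round(4),s["tool_rot"].round(2),"shift",np.round([d[0]*c+d[1]*n,d[0]*n-d[1]*c,-d[2]],1),"rz",round(-np.radians(yaw-s["tool_rot"][2]),3),"t",round(s["clock"],2))
E
python3 - <<'E'
from h import *
c=cal("wrist");im=snapshot("wrist");cv2.imwrite("pics/w1.png",im)
p=proj(c,[.4466,-.2882,.03])[0];print(p)
r=blob(sat(im,50,80,110,40),tuple(int(v) for v in p),60);print(r,fit(c,r[0],BOT))
go(.4466,-.2882,.007)
E
```

```text
[258.9368279  186.04098911]
(array([258.24224806, 186.97298934]), array([ 240,  163,   38,   46, 1034], dtype=int32)) [ 0.44600344 -0.2880284 ]
at [ 0.4457 -0.286   0.1303] [-179.85   -0.24   74.56] shift [ -1.9   1.5 123.3] rz 0.014 t 0.82
```

View pics/w1.png

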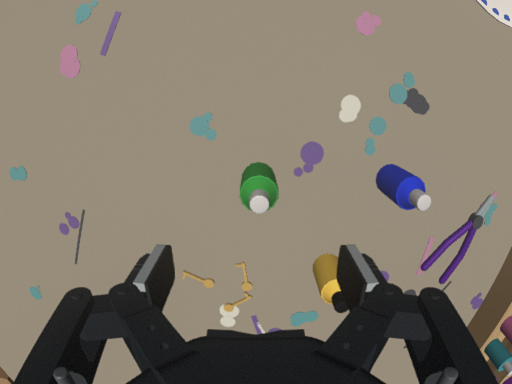

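Call:
play_rows(rows=[[[1,0,0,50,0,0,0],[1,0,0,100,0,0,0],[1,0,0,124,0,0,0],[-0.6,0,0,124,0,0,0],[-0.6,0,0,124,0,0,0]]], newtons=30)

```text
clock: 1.45
eef_pos: [0.442, -0.2933, 0.0108]
tool_rot: [179.9, 0.0, 73.7]
ft_force: [0.3, -0.6, 1.0]
width: 0.0515
grip_force: 0.0
```

```bash
python3 -c "
from h import *
go(.6253,.118,.2);s=read_state();print(s['width'],s['grip_force'],s['ft_force'])"
```

```text
at [ 0.442  -0.2933  0.0108] [1.7992e+02 5.0000e-02 7.3670e+01] shift [ 446.3   60.2 -189.2] rz -0.001 t 1.45
0.05151459647377544 0.0 [ 0.34944491 -0.62726697  1.02093562]
```

Call:
play_rows(rows=[[[-1,0,0,0,0,0,0],[-1,0,0,0,0,0,0],[-1,0,0,0,0,0,0]]], newtons=30)

```text
clock: 1.82
eef_pos: [0.4421, -0.2934, 0.011]
tool_rot: [179.9, 0.1, 73.7]
ft_force: [-1.4, 1.0, 7.5]
width: 0.0314
grip_force: 29.4
```

```bash
python3 -c "
from h import *
go(.6253,.118,.2);s=read_state();print(s['width'],s['grip_force'],s['ft_force'])"
```

```text
at [ 0.4421 -0.2934  0.011 ] [1.7988e+02 7.0000e-02 7.3680e+01] shift [ 446.3   60.2 -189. ] rz -0.001 t 1.82
0.03139010855101449 29.422419369220734 [-1.35850242  1.02890184  7.47407186]
```

Call:
play_rows(rows=[[[-1,0,0,-50,0,0,0],[-1,20,3,-100,0,0,0],[-1,65,9,-130,0,0,0],[-1,115,16,-140,0,0,0],[-1,165,22,-140,0,0,0]]])

```text
clock: 2.45
eef_pos: [0.5099, -0.1394, 0.1513]
tool_rot: [179.8, 0.0, 73.7]
ft_force: [0.4, -0.1, -1.1]
width: 0.0316
grip_force: 30.1
```

Call:
play_rows(rows=[[[-1,50,7,0,0,0,0],[-1,105,14,0,0,0,0],[-1,160,22,0,0,0,0],[-1,215,30,0,0,0,0],[-1,255,35,0,0,0,0]]])

```text
clock: 3.08
eef_pos: [0.6148, 0.0964, 0.1501]
tool_rot: [180.0, -0.0, 73.7]
ft_force: [0.1, -0.5, -0.4]
width: 0.0307
grip_force: 30.1
```

```bash
python3 -c "
from h import *
c=cal('wrist');im=snapshot('wrist');cv2.imwrite('pics/w2.png',im)
for x,y in ((-.1,0),(0,0),(.1,0)):
  print(proj(c,[.5973+.28*x,.022+.96*x,.003]))
go(.6253,.118,.06);s=read_state();print(s['width'],s['grip_force'],s['ft_force'])"
```

```text
[[258.81589325 313.20056417]]
[[259.36850182 244.65624036]]
[[259.85213839 154.36324268]]
at [0.6156 0.1001 0.15  ] [ 1.7995e+02 -1.2000e-01  7.3880e+01] shift [19.9  4.4 90. ] rz 0.003 t 3.12
0.031316140699447804 30.073986053466797 [-1.76031247  3.28722802 -0.78455323]
```

View pics/w2.png

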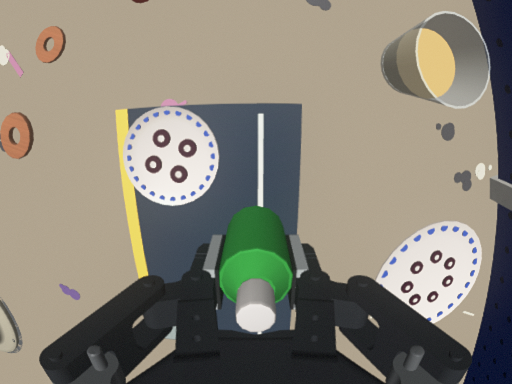

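```bash
python3 -c "
from h import *
im=snapshot('wrist');c=cal('wrist');s=read_state()
r=blob(sat(im,50,80,110,40),(256,255),70);x=fit(c,r[0],[(.016,0),(.016,.05)],s['eef_pos'][2]-.011);print(r,x,x-s['eef_pos'][:2])
go(.6253,.118,.06)"
```

```text
(array([255.08661939, 257.8616684 ]), array([ 219,  206,   74,   97, 5024], dtype=int32)) [0.61625016 0.10419894] [0.00143318 0.00646895]
at [0.6148 0.0977 0.1498] [ 1.7997e+02 -5.0000e-02  7.3900e+01] shift [22.4  4.4 89.8] rz 0.003 t 3.17
```

Call:
play_rows(rows=[[[-1,16,4.4,20,0,0,0],[-1,16,4.4,65,0,0,0],[-1,16,4.4,105,0,0,0],[-1,16,4.4,128,0,0,0],[-1,16,4.4,128,0,0,0]]])

```text
clock: 3.8
eef_pos: [0.622, 0.1077, 0.0205]
tool_rot: [-179.8, 0.1, 73.6]
ft_force: [-0.1, 0.2, -0.4]
width: 0.0314
grip_force: 30.1
```

```bash
python3 -c "
from h import *
s=read_state();print(s['ft_force']);go(.6235,.1119,.0145)"
```

```text
[-0.13620612  0.21138922 -0.37476693]
at [0.622  0.1077 0.0205] [-1.7983e+02  5.0000e-02  7.3640e+01] shift [4.4 0.2 6. ] rz -0.002 t 3.8
```

Call:
play_rows(rows=[[[-1,3.5,0,0,0,0,0],[-1,3.5,0,6,0,0,0],[-1,3.5,0,6,0,0,0],[0.3,3.5,0,6,0,0,0],[0.3,3.5,0,6,0,0,0]]])

```text
clock: 4.42
eef_pos: [0.6242, 0.1117, 0.016]
tool_rot: [180.0, -0.0, 73.7]
ft_force: [-0.5, 0.2, -0.4]
width: 0.0557
grip_force: 0.0
```

Call:
play_rows(rows=[[[0.5,0,0,0,0,0,0],[0.5,0,0,-45,0,0,0],[0.5,0,0,-100,0,0,0],[0.5,0,0,-150,0,0,0],[0.5,0,0,-150,0,0,0]]])

```text
clock: 5.05
eef_pos: [0.6257, 0.1118, 0.1701]
tool_rot: [179.6, -0.1, 73.7]
ft_force: [-1.1, 0.1, -0.5]
width: 0.064
grip_force: 0.0
```

```bash
python3 -c "
from h import *
for n,h in (('top',(225,141)),('wrist',None)):
  c=cal(n);im=snapshot(n)
  if h is None: h=tuple(int(v) for v in proj(c,[.6253,.118,.03])[0])
  r=blob(sat(im,50,80,110,40),h,50); print(n,h,r,fit(c,r[0],BOT,.003))
go(.576,-.325,.15);go(.5611,.323,.15)"
```

```text
top (225, 141) (array([216.66666667, 138.33333333]), array([216, 138,   2,   2,   3], dtype=int32)) [0.6415566  0.11386816]
wrist (254, 173) (array([254.27360739, 176.07566279]), array([238, 155,  34,  42, 829], dtype=int32)) [0.62508552 0.11742771]
at [0.6238 0.1117 0.1654] [-179.99    0.     73.67] shift [-432.5   76.9   15.4] rz -0.001 t 5.15
at [0.6238 0.1117 0.1654] [-179.99    0.     73.67] shift [ 185.2 -119.6   15.4] rz -0.001 t 5.15
```

Call:
play_rows(rows=[[[1,46,-30,5,0,0,0],[1,92,-60,10,0,0,0],[1,138,-90,15,0,0,0],[1,185,-119.5,15,0,0,0],[1,185,-119.5,15,0,0,0]]])

```text
clock: 5.78
eef_pos: [0.5591, 0.3259, 0.1486]
tool_rot: [-179.8, 0.1, 73.9]
ft_force: [0.2, 0.6, -0.4]
width: 0.0854
grip_force: 0.0
```

```bash
cat >> h.py <<'E'
def look(hue,x,y,z,prof=BOT,z0=0,rad=60):
    "wrist fit of the object thought to be at x,y; then the shift to grasp it with the TCP at z"
    c=cal("wrist");im=snapshot("wrist");p=proj(c,[x,y,.03])[0].round(1);r=blob(sat(im,*hue,110,40),tuple(int(v) for v in p),rad)
    q=fit(c,r[0],prof,z0);print(p,r,q.round(4));go(*q,z);return im
E
python3 -c "
from h import *
look((170,8),.5611,.323,.009)"
```

```text
[259.2 187.6] (array([258.19583655, 188.67065022]), array([ 241,  165,   36,   46, 1013], dtype=int32)) [0.5602 0.3229]
at [0.5601 0.3239 0.1488] [-1.7987e+02  1.1000e-01  7.3820e+01] shift [ -0.9   0.3 139.8] rz 0.002 t 5.83
```

Call:
play_rows(rows=[[[1,-1,0,45,0,0,0],[1,-1,0,95,0,0,0],[1,-1,0,138,0,0,0],[1,-1,0,138,0,0,0],[-0.6,-1,0,138,0,0,0]]])

```text
clock: 6.45
eef_pos: [0.5622, 0.3214, 0.0143]
tool_rot: [179.9, -0.1, 73.6]
ft_force: [0.2, 0.3, 0.3]
width: 0.0694
grip_force: 0.0
```

Call:
play_rows(rows=[[[-1,0,0,0,0,0,0],[-1,0,0,0,0,0,0],[-1,0,0,0,0,0,0],[-1,0,0,0,0,0,0]]])

```text
clock: 6.95
eef_pos: [0.5616, 0.322, 0.0141]
tool_rot: [179.9, -0.1, 73.7]
ft_force: [-2.2, -1.3, 6.8]
width: 0.0313
grip_force: 29.4
```

```bash
python3 -c "
from h import *
go(.5693,-.074,.2)"
```

```text
at [0.5616 0.322  0.0141] [ 1.7991e+02 -6.0000e-02  7.3680e+01] shift [-377.9  118.7 -185.9] rz -0.001 t 6.95
```

Call:
play_rows(rows=[[[-1,0,0,-50,0,0,0],[-1,-15,5,-100,0,0,0],[-1,-55,17,-140,0,0,0],[-1,-105,33,-150,0,0,0],[-1,-155,49,-150,0,0,0]]])

```text
clock: 7.58
eef_pos: [0.5647, 0.158, 0.1642]
tool_rot: [179.9, -0.1, 73.7]
ft_force: [1.6, 0.6, -0.4]
width: 0.0309
grip_force: 29.9
```

Call:
play_rows(rows=[[[-1,-52,16,0,0,0,0],[-1,-105,33,0,0,0,0],[-1,-160,50,0,0,0,0],[-1,-210,66,0,0,0,0],[-1,-223,70,0,0,0,0]]])

```text
clock: 8.2
eef_pos: [0.5689, -0.077, 0.1629]
tool_rot: [180.0, 0.0, 73.5]
ft_force: [-0.0, -0.4, -0.3]
width: 0.0315
grip_force: 29.9
```

```bash
python3 -c "
from h import *
go(.5693,-.074,.022)"
```

```text
at [ 0.5689 -0.077   0.1629] [1.7998e+02 1.0000e-02 7.3490e+01] shift [  3.   -0.4 140.9] rz -0.004 t 8.2
```

Call:
play_rows(rows=[[[-1,2,0,50,0,0,0],[-1,2,0,100,0,0,0],[-1,2,0,138,0,0,0],[-1,2,0,138,0,0,0],[-1,2,0,138,0,0,0]]])

```text
clock: 8.82
eef_pos: [0.5706, -0.0723, 0.0265]
tool_rot: [179.9, 0.0, 73.7]
ft_force: [-0.5, -1.3, 0.9]
width: 0.0315
grip_force: 30.0
```

```bash
python3 -c "
from h import *
im=snapshot('wrist');c=cal('wrist')
go(.5693,-.074,.0175);s=read_state()
r=blob(sat(im,170,8,110,40),(256,255),70);x=fit(c,r[0],[(.016,0),(.016,.05)],s['eef_pos'][2]-.0141);print(r,x)"
```

```text
at [ 0.5707 -0.0725  0.0268] [1.7981e+02 1.0000e-02 7.3700e+01] shift [-1.9 -0.9  9.3] rz -0.001 t 8.88
(array([255.08511091, 264.03527803]), array([ 220,  214,   72,   94, 4842], dtype=int32)) [ 0.57049509 -0.07148545]
```

Call:
play_rows(rows=[[[-1,-2,-1,4,0,0,0],[-1,-2,-1,9,0,0,0],[-1,-2,-1,9,0,0,0],[-1,-2,-1,9,0,0,0]]])

```text
clock: 9.38
eef_pos: [0.5684, -0.0743, 0.0167]
tool_rot: [179.9, 0.0, 73.7]
ft_force: [-2.8, 0.2, 7.6]
width: 0.031
grip_force: 30.9
```

```bash
python3 -c "
from h import *
go(.5693,-.074,.0175);print(read_state()['ft_force'])"
```

```text
at [ 0.5684 -0.0743  0.0167] [1.7993e+02 1.0000e-02 7.3670e+01] shift [ 0.6  0.8 -0.8] rz -0.001 t 9.38
[-2.76298335  0.16127931  7.62267144]
```

Contact with the mat; release, rise, and head for blue.

Call:
play_rows(rows=[[[0.3,0,0,0,0,0,0],[0.3,0,0,0,0,0,0],[0.5,0,0,-45,0,0,0],[0.5,0,0,-100,0,0,0],[0.5,0,0,-145,0,0,0]]])

```text
clock: 10.0
eef_pos: [0.5681, -0.0741, 0.1627]
tool_rot: [179.9, 0.0, 73.7]
ft_force: [0.2, -0.5, -0.4]
width: 0.064
grip_force: 0.0
```

```bash
python3 -c "
from h import *
look((170,8),.5693,-.074,.01,z0=.003)
go(.576,-.325,.15)"
```

```text
[256.9 180.8] (array([255.34367246, 182.7409705 ]), array([238, 161,  36,  43, 933], dtype=int32)) [ 0.5678 -0.0739]
at [ 0.5702 -0.0747  0.1686] [1.7942e+02 3.0000e-02 7.3680e+01] shift [ 1.000e-01 -2.500e+00  1.586e+02] rz -0.001 t 10.05
at [ 0.5702 -0.0747  0.1686] [1.7942e+02 3.0000e-02 7.3680e+01] shift [-238.6   75.9   18.6] rz -0.001 t 10.05
```

Call:
play_rows(rows=[[[1,-55,17,0,0,0,0],[1,-110,35,5,0,0,0],[1,-165,52,10,0,0,0],[1,-220,70,10,0,0,0],[1,-239,76,12,0,0,0]]])

```text
clock: 10.68
eef_pos: [0.5731, -0.3278, 0.1478]
tool_rot: [-180.0, 0.0, 73.5]
ft_force: [-0.8, 0.4, -0.2]
width: 0.0856
grip_force: 0.0
```

```bash
python3 -c "
from h import *
look((110,130),.576,-.325,.009)"
```

```text
[258.1 182. ] (array([257.56975211, 183.16271097]), array([240, 160,  36,  45, 955], dtype=int32)) [ 0.5755 -0.3252]
at [ 0.5729 -0.3285  0.1474] [-1.7996e+02  1.0000e-02  7.3480e+01] shift [  3.9   1.5 138.4] rz -0.004 t 10.72
```

Call:
play_rows(rows=[[[1,2.5,1,45,0,0,0],[1,2.5,1,95,0,0,0],[1,2.5,1,138,0,0,0],[1,2.5,1,138,0,0,0],[-0.6,2.5,1,138,0,0,0]]])

```text
clock: 11.35
eef_pos: [0.5765, -0.3226, 0.0128]
tool_rot: [179.8, 0.1, 73.7]
ft_force: [-0.6, -0.7, -0.2]
width: 0.0696
grip_force: 0.0
```

Call:
play_rows(rows=[[[-1,0,0,0,0,0,0],[-1,0,0,0,0,0,0],[-1,0,0,0,0,0,0],[-1,0,0,0,0,0,0]]])

```text
clock: 11.85
eef_pos: [0.576, -0.323, 0.0121]
tool_rot: [179.9, 0.0, 73.7]
ft_force: [-0.9, 1.0, 5.8]
width: 0.0316
grip_force: 29.3
```

```bash
python3 -c "
from h import *
go(.5973,.022,.2)"
```

```text
at [ 0.576  -0.323   0.0121] [1.799e+02 4.000e-02 7.367e+01] shift [ 337.1  -76.5 -187.9] rz -0.001 t 11.85
```

Call:
play_rows(rows=[[[-1,0,0,-50,0,0,0],[-1,10,-2,-100,0,0,0],[-1,45,-10,-145,0,0,0],[-1,95,-21,-160,0,0,0],[-1,145,-33,-160,0,0,0]]])

```text
clock: 12.48
eef_pos: [0.5849, -0.1731, 0.1726]
tool_rot: [179.8, 0.0, 73.6]
ft_force: [0.6, 0.7, -1.4]
width: 0.0314
grip_force: 30.1
```

Call:
play_rows(rows=[[[-1,50,-11,0,0,0,0],[-1,100,-22,0,0,0,0],[-1,150,-33,0,0,0,0],[-1,194,-43,0,0,0,0],[-1,194,-43.5,0,0,0,0]]])

```text
clock: 13.1
eef_pos: [0.5972, 0.0268, 0.171]
tool_rot: [180.0, -0.0, 73.9]
ft_force: [-0.5, 0.5, -1.1]
width: 0.031
grip_force: 30.1
```

```bash
python3 -c "
from h import *
go(.5978,.024,.022)"
```

```text
at [0.5972 0.0268 0.171 ] [ 1.7999e+02 -2.0000e-02  7.3890e+01] shift [ -2.5   1.4 149. ] rz 0.003 t 13.1
```

Call:
play_rows(rows=[[[-1,-1,0,50,0,0,0],[-1,-1,0,100,0,0,0],[-1,-1,0,146,0,0,0],[-1,-1,0,146,0,0,0],[-1,-1,0,146,0,0,0]]])

```text
clock: 13.72
eef_pos: [0.5982, 0.0224, 0.0268]
tool_rot: [179.8, -0.0, 73.6]
ft_force: [0.7, -1.1, 0.1]
width: 0.0314
grip_force: 30.1
```

```bash
python3 -c "
from h import *
im=snapshot('wrist');c=cal('wrist')
go(.5978,.024,.0155);s=read_state()
r=blob(sat(im,110,130,110,40),(256,255),70);x=fit(c,r[0],[(.016,0),(.016,.05)],s['eef_pos'][2]-.012);print(r,x)"
```

```text
at [0.5984 0.0226 0.0271] [ 1.7978e+02 -3.0000e-02  7.3650e+01] shift [ 1.2 -1.  11.6] rz -0.001 t 13.78
(array([255.08530667, 270.31471087]), array([ 220,  219,   72,   97, 5054], dtype=int32)) [0.59747794 0.02111607]
```

Call:
play_rows(rows=[[[-1,1,-0.5,5,0,0,0],[-1,1,-0.5,11,0,0,0],[-1,1,-0.5,11,0,0,0],[0.3,1,-0.5,11,0,0,0],[0.3,1,-0.5,11,0,0,0]]])

```text
clock: 14.4
eef_pos: [0.5968, 0.0243, 0.0136]
tool_rot: [-180.0, 0.0, 73.7]
ft_force: [-0.1, 0.8, -0.1]
width: 0.0554
grip_force: 0.0
```

Call:
play_rows(rows=[[[0.4,0,0,0,0,0,0],[0.5,0,0,-45,0,0,0],[0.5,0,0,-100,0,0,0],[0.5,0,0,-150,0,0,0],[0.5,0,0,-150,0,0,0]]])

```text
clock: 15.02
eef_pos: [0.5985, 0.0241, 0.1677]
tool_rot: [179.6, -0.1, 73.7]
ft_force: [0.6, 0.2, -0.7]
width: 0.064
grip_force: 0.0
```

```bash
python3 -c "
from h import *
look((110,130),.5973,.022,.01,z0=.003)
go(.516,.395,.15)"
```

```text
[254.2 182.3] (array([252.94763092, 183.85591577]), array([236, 162,  35,  43, 935], dtype=int32)) [0.5961 0.0223]
at [0.5973 0.0242 0.1649] [ 1.7984e+02 -2.0000e-02  7.3670e+01] shift [ -2.2  -0.6 154.9] rz -0.001 t 15.07
at [0.5973 0.0242 0.1649] [ 1.7984e+02 -2.0000e-02  7.3670e+01] shift [ 332.9 -182.3   14.9] rz -0.001 t 15.07
```

Call:
play_rows(rows=[[[1,48,-26,0,0,0,0],[1,96,-53,0,0,0,0],[1,144,-79,0,0,0,0],[1,192,-105,0,0,0,0],[1,240,-131,0,0,0,0]]])

```text
clock: 15.7
eef_pos: [0.5375, 0.2929, 0.1619]
tool_rot: [-179.9, 0.1, 73.7]
ft_force: [0.0, 0.3, -0.5]
width: 0.0855
grip_force: 0.0
```

Call:
play_rows(rows=[[[1,48,-26,10,0,0,0],[1,93,-51,15,0,0,0],[1,93,-51,15,0,0,0]]])

```text
clock: 16.08
eef_pos: [0.5136, 0.3976, 0.1459]
tool_rot: [-179.8, 0.1, 73.9]
ft_force: [0.4, -1.6, 1.0]
width: 0.0856
grip_force: 0.0
```

```bash
python3 -c "
from h import *
im=snapshot('wrist');c=cal('wrist');cv2.imwrite('pics/w3.png',im)
print(proj(c,[.516,.395,.03]), proj(c,[.437,.3145,.007])); go(.516,.395,.006)"
```

```text
[[257.89207161 186.28345385]] [[209.75932558 265.1659257 ]]
at [0.5146 0.3958 0.1465] [-1.7987e+02  1.4000e-01  7.3810e+01] shift [ -0.4   1.6 140.5] rz 0.001 t 16.12
```

View pics/w3.png

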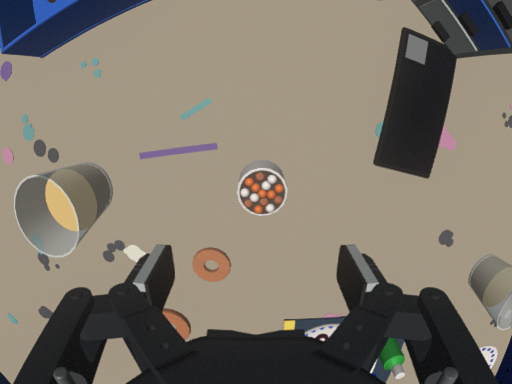

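```bash
python3 -c "
from h import *
im=cv2.imread('pics/w3.png');c=cal('wrist')
q=unproj(c,(262,191.5),.037);print(q);go(*q,.006)
h=proj(c,cyl(*q,0,TUB));print(h.min(0),h.max(0))
r=blob(sat(im,3,14,100),(211,265),26);print('ring',r,fit(c,r[0],[(.022,0),(.022,.007)]))
"
```

```text
[0.51873525 0.39138416]
at [0.5146 0.3958 0.1465] [-1.7987e+02  1.4000e-01  7.3810e+01] shift [ -3.1   5.2 140.5] rz 0.001 t 16.12
[236.28312873 157.83025941] [287.54947155 214.92060751]
ring (array([211.10308739, 264.31240188]), array([193, 248,  37,  34, 872], dtype=int32)) [0.43735356 0.31275679]
```

Call:
play_rows(rows=[[[1,-3,5,45,0,0,0],[1,-3,5,95,0,0,0],[1,-3,5,138,0,0,0],[1,-3,5,138,0,0,0],[-0.1,-3,5,138,0,0,0]]])

```text
clock: 16.75
eef_pos: [0.5209, 0.3905, 0.0125]
tool_rot: [179.9, -0.1, 73.6]
ft_force: [-1.3, 0.2, 0.4]
width: 0.07
grip_force: 0.0
```

Call:
play_rows(rows=[[[-1,0,0,0,0,0,0],[-1,0,0,0,0,0,0],[-1,0,0,0,0,0,0]]])

```text
clock: 17.12
eef_pos: [0.5207, 0.3911, 0.0129]
tool_rot: [179.9, -0.1, 73.7]
ft_force: [-0.8, -0.6, 5.3]
width: 0.0452
grip_force: 30.3
```

```bash
python3 -c "
from h import *
go(.5109,.0472,.2)"
```

```text
at [0.5207 0.3911 0.0129] [ 1.7986e+02 -1.1000e-01  7.3670e+01] shift [-332.8   87.3 -187.1] rz -0.001 t 17.12
```

Call:
play_rows(rows=[[[-1,0,0,-50,0,0,0],[-1,-10,3,-100,0,0,0],[-1,-45,12,-145,0,0,0],[-1,-95,25,-150,0,0,0],[-1,-145,38,-150,0,0,0]]])

```text
clock: 17.75
eef_pos: [0.5156, 0.2396, 0.1626]
tool_rot: [179.8, -0.1, 73.7]
ft_force: [0.5, -0.8, 0.3]
width: 0.0451
grip_force: 31.1
```

Call:
play_rows(rows=[[[-1,-50,13,0,0,0,0],[-1,-100,26,0,0,0,0],[-1,-150,39,0,0,0,0],[-1,-188,49.3,0,0,0,0],[-1,-188,49.3,0,0,0,0]]])

```text
clock: 18.38
eef_pos: [0.5102, 0.0445, 0.1617]
tool_rot: [179.9, -0.0, 73.5]
ft_force: [-0.1, 1.6, -0.2]
width: 0.0448
grip_force: 31.1
```

```bash
python3 -c "
from h import *
go(.5109,.0472,.025)"
```

```text
at [0.5102 0.0445 0.1617] [179.89  -0.    73.47] shift [ 2.800e+00 -1.000e-01  1.367e+02] rz -0.004 t 18.38
```

Call:
play_rows(rows=[[[-1,1,0,50,0,0,0],[-1,1,0,100,0,0,0],[-1,1,0,135,0,0,0],[-1,1,0,135,0,0,0],[-1,1,0,135,0,0,0]]])

```text
clock: 19.0
eef_pos: [0.5113, 0.048, 0.0275]
tool_rot: [179.8, -0.0, 73.7]
ft_force: [-0.1, -0.4, 0.7]
width: 0.0449
grip_force: 31.1
```

```bash
python3 -c "
from h import *
go(.5109,.0472,.0165)"
```

```text
at [0.5113 0.048  0.0275] [ 1.7984e+02 -3.0000e-02  7.3710e+01] shift [-0.8 -0.1 11. ] rz -0.0 t 19.0
```

Call:
play_rows(rows=[[[-1,-0.5,0,5,0,0,0],[-1,-0.5,0,10.5,0,0,0],[-1,-0.5,0,10.5,0,0,0],[0.45,-0.5,0,10.5,0,0,0],[0.45,-0.5,0,10.5,0,0,0]]])

```text
clock: 19.62
eef_pos: [0.51, 0.0471, 0.0152]
tool_rot: [-180.0, 0.0, 73.7]
ft_force: [-0.3, -0.6, 0.3]
width: 0.0618
grip_force: 0.0
```

Call:
play_rows(rows=[[[0.5,0,0,0,0,0,0],[0.5,0,0,-45,0,0,0],[0.5,0,0,-100,0,0,0],[0.5,0,0,-140,0,0,0],[0.5,0,0,-140,0,0,0]]])

```text
clock: 20.25
eef_pos: [0.5113, 0.047, 0.158]
tool_rot: [179.7, -0.1, 73.7]
ft_force: [-0.1, 0.4, 0.6]
width: 0.0641
grip_force: 0.0
```

```bash
python3 -c "
from h import *
cv2.imwrite('pics/w4.png',snapshot('wrist'));c=cal('wrist')
print(proj(c,[.5109,.0472,.003+.037]))
go(.4371,.3138,.13)"
```

```text
[[256.16058569 186.11075424]]
at [0.5103 0.0471 0.1558] [ 1.7989e+02 -2.0000e-02  7.3670e+01] shift [ 235.4 -145.3   25.8] rz -0.001 t 20.3
```

View pics/w4.png

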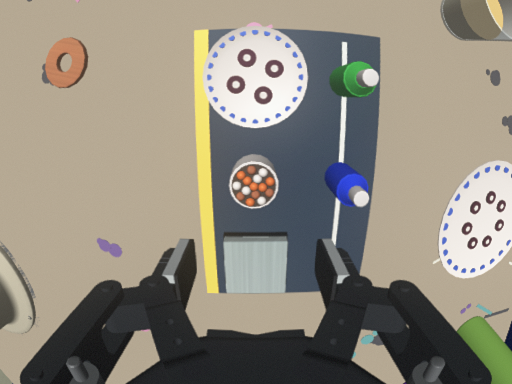

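Call:
play_rows(rows=[[[0.3,47,-29,0,0,0,0],[0.3,94,-58,5,0,0,0],[0.3,141,-87,10,0,0,0],[0.3,188,-116,20,0,0,0],[0.3,234,-145,26,0,0,0]]])

```text
clock: 20.92
eef_pos: [0.4352, 0.3137, 0.1271]
tool_rot: [-179.9, 0.1, 73.7]
ft_force: [0.8, 0.3, -0.1]
width: 0.0555
grip_force: 0.0
```

Call:
play_rows(rows=[[[0.3,0,0,40,0,0,0],[0.3,0,0,70,0,0,0],[0.3,0,0,70,0,0,0]]])

```text
clock: 21.3
eef_pos: [0.4349, 0.3117, 0.0563]
tool_rot: [-179.7, 0.2, 73.7]
ft_force: [0.4, 0.7, 0.5]
width: 0.0555
grip_force: 0.0
```

```bash
python3 -c "
from h import *
im=look((3,14),.4371,.3138,.006,[(.022,0),(.022,.007)],0,60)
cv2.imwrite('pics/w5.png',im[120:384,120:400])"
```

```text
[258.7 224.1] (array([257.62529529, 206.73426616]), array([ 227,  178,   62,   59, 2415], dtype=int32)) [0.4368 0.3149]
at [0.436  0.3121 0.0581] [-1.7986e+02  1.1000e-01  7.3660e+01] shift [ 2.9 -0.1 52.1] rz -0.001 t 21.35
```

View pics/w5.png

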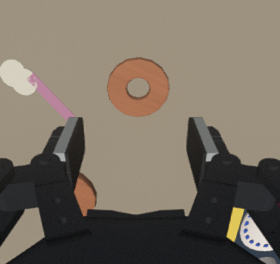

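Call:
play_rows(rows=[[[0.3,2.5,0,30,0,0,0],[0.3,2.5,0,52,0,0,0],[0.3,2.5,0,52,0,0,0],[0.3,2.5,0,52,0,0,0]]])

```text
clock: 21.85
eef_pos: [0.4382, 0.3151, 0.0087]
tool_rot: [179.9, -0.1, 73.7]
ft_force: [0.4, 1.1, -0.3]
width: 0.0555
grip_force: 0.0
```

Call:
play_rows(rows=[[[0.3,0,0,2,0,0,0],[0.3,0,0,4,0,0,0],[0.3,0,0,4,0,0,0],[0.3,0,0,4,0,0,0]]])

```text
clock: 22.35
eef_pos: [0.4374, 0.3149, 0.0033]
tool_rot: [180.0, -0.0, 73.7]
ft_force: [-0.1, -0.5, 1.0]
width: 0.0553
grip_force: 0.0
```

Call:
play_rows(rows=[[[0.3,0,0,2,0,0,0],[0.3,0,0,2,0,0,0],[0.3,0,0,3.5,0,0,0],[0.3,0,0,3.5,0,0,0]]])

```text
clock: 22.85
eef_pos: [0.4373, 0.3148, -0.0005]
tool_rot: [-180.0, 0.0, 73.7]
ft_force: [-0.2, -0.2, -0.2]
width: 0.0559
grip_force: 0.0
```

Call:
play_rows(rows=[[[0.3,0,0,1,0,0,0],[0.3,0,0,2,0,0,0],[0.3,0,0,2.5,0,0,0],[0.3,0,0,2.5,0,0,0]]])

```text
clock: 23.35
eef_pos: [0.4374, 0.3148, -0.0028]
tool_rot: [-180.0, 0.0, 73.7]
ft_force: [0.1, -0.3, -0.2]
width: 0.0557
grip_force: 0.0
```

Still free. Close now gently and see the force and width.

Call:
play_rows(rows=[[[0.12,0,0,0,0,0,0],[0.0,0,0,0,0,0,0],[-1,0,0,0,0,0,0],[-1,0,0,0,0,0,0]]], newtons=25)

```text
clock: 23.85
eef_pos: [0.4378, 0.3152, -0.0017]
tool_rot: [179.9, -0.1, 73.7]
ft_force: [-1.9, 0.1, 11.3]
width: 0.0424
grip_force: 26.2
```

Call:
play_rows(rows=[[[-1,0,0,-10,0,0,0],[-1,0,0,-40,0,0,0],[-1,0,0,-80,0,0,0],[-1,0,0,-100,0,0,0]]])

```text
clock: 24.35
eef_pos: [0.4379, 0.3151, 0.0995]
tool_rot: [179.9, -0.1, 73.7]
ft_force: [-0.5, 0.2, -1.2]
width: 0.0421
grip_force: 25.7
```

```bash
python3 -c "
from h import *
im=snapshot('wrist')
cv2.imwrite('pics/w6.png',im[120:384,120:400]);go(.4829,-.0488,.1);c=cal('wrist');s=read_state();print(s['width'],s['grip_force'])
e=s['eef_pos'];r=blob(sat(im,3,14,100,40),tuple(int(v) for v in proj(c,[e[0],e[1],e[2]+.004])[0]),60);print(r,fit(c,r[0],[(.022,0),(.022,.007)],e[2]+.002)-e[:2])"
```

```text
at [0.4387 0.3155 0.1013] [179.76  -0.2   73.68] shift [-337.2  144.8    1.3] rz -0.001 t 24.4
0.042156807307204634 25.678692273795605
(array([255.07394899, 252.33741425]), array([ 214,  215,   83,   75, 4237], dtype=int32)) [-0.00059411 -0.00027932]
```

View pics/w6.png

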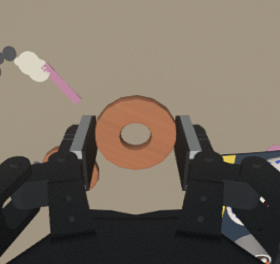

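Call:
play_rows(rows=[[[-1,-45,19,-15,0,0,0],[-1,-95,41,-20,0,0,0],[-1,-145,62,-20,0,0,0],[-1,-195,84,-20,0,0,0],[-1,-245,105,-20,0,0,0]]])

```text
clock: 25.02
eef_pos: [0.4691, 0.0485, 0.1169]
tool_rot: [-180.0, 0.0, 73.7]
ft_force: [-0.2, 0.4, 0.0]
width: 0.0426
grip_force: 25.7
```

Call:
play_rows(rows=[[[-1,-45,19,0,0,0,0],[-1,-92,39.5,0,0,0,0],[-1,-92,39.5,20,0,0,0],[-1,-92,39.5,50,0,0,0],[-1,-92,39.5,50,0,0,0]]])

```text
clock: 25.65
eef_pos: [0.48, -0.0488, 0.0656]
tool_rot: [-179.7, -0.0, 73.7]
ft_force: [-0.0, -0.2, -0.3]
width: 0.0423
grip_force: 25.9
```

```bash
python3 -c "
from h import *
go(.4829,-.0488,.0245)"
```

```text
at [ 0.48   -0.0488  0.0656] [-1.7974e+02 -2.0000e-02  7.3660e+01] shift [ 0.9  2.8 41.1] rz -0.001 t 25.65
```

Call:
play_rows(rows=[[[-1,1,2,20,0,0,0],[-1,1,2,36,0,0,0],[-1,1,2,36,0,0,0],[-1,1,2,36,0,0,0]]])

```text
clock: 26.15
eef_pos: [0.4841, -0.0489, 0.0323]
tool_rot: [179.9, 0.0, 73.7]
ft_force: [0.0, -0.6, -1.0]
width: 0.0419
grip_force: 25.9
```

```bash
python3 -c "
from h import *
go(.4829,-.0488,.0235);print(read_state()['ft_force'])"
```

```text
at [ 0.4841 -0.0489  0.0323] [179.91   0.    73.68] shift [-0.2 -1.2  8.8] rz -0.001 t 26.15
[ 0.00414141 -0.62382687 -0.95502697]
```

Call:
play_rows(rows=[[[-1,0,-1,4,0,0,0],[-1,0,-1,7,0,0,0],[-1,0,-1,8,0,0,0],[-1,0,-1,8,0,0,0]]])

```text
clock: 26.65
eef_pos: [0.4825, -0.0485, 0.0233]
tool_rot: [-180.0, 0.0, 73.7]
ft_force: [-2.3, 1.4, 1.9]
width: 0.0421
grip_force: 28.0
```

Light contact on the block: release and rise.

Call:
play_rows(rows=[[[0.3,0,0,0,0,0,0],[0.3,0,0,0,0,0,0],[0.3,0,0,-40,0,0,0],[0.3,0,0,-90,0,0,0],[0.3,0,0,-140,0,0,0]]])

```text
clock: 27.28
eef_pos: [0.4824, -0.0485, 0.1648]
tool_rot: [-180.0, -0.0, 73.7]
ft_force: [-0.3, 0.0, 1.2]
width: 0.0553
grip_force: 0.0
```

Call:
play_rows(rows=[[[0.3,-50,0,-10,0,0,0],[0.3,-100,0,-20,0,0,0],[0.3,-150,0,-20,0,0,0],[0.3,-200,0,-20,0,0,0],[0.3,-200,0,-20,0,0,0]]])

```text
clock: 27.9
eef_pos: [0.4255, -0.2429, 0.183]
tool_rot: [180.0, 0.0, 73.4]
ft_force: [1.1, 0.2, -0.2]
width: 0.0555
grip_force: 0.0
```

```bash
python3 - <<'E'
from h import *
t=snapshot("top");s=snapshot("scene");w=snapshot("wrist")
E=dict(red=(.5693,-.074,.003,BOT,(170,8)),blue=(.5973,.022,.003,BOT,(110,130)),green=(.6253,.118,.003,BOT,(50,80)),glue=(.4917,-.4055,0,BOT,(18,32)),ring=(.4829,-.0488,.025,[(.022,0),(.022,.007)],(3,14)),tub=(.5109,.0472,.003,TUB,(3,14)))
for n,im in(("top",t),("scene",s)):
    c=cal(n)
    for k,(x,y,z,P,hh) in E.items():
        p=proj(c,[x,y,z+.03 if k not in("ring",) else z])[0]; r=blob(sat(im,*hh,100),tuple(int(v) for v in p),14)
        q=fit(c,r[0],P,z) if r else np.zeros(2); print(n,k,p.round(),(q-[x,y]).round(4)*1000)
a=t[115:235,175:310];b=s[140:290,170:305]
cv2.imwrite("pics/c3.png",np.hstack([cv2.resize(a,(400,440)),cv2.resize(b,(400,440))]))
E
```

```text
top red [280. 163.] [-0.9 -1.1]
top blue [248. 153.] [ 0.3 -0.3]
top green [215. 144.] [2. 0.]
top glue [392. 191.] [ 0.2 -2.8]
top ring [271. 193.] [-0.9 -0.9]
top tub [239. 183.] [-0.6  0.7]
scene red [198. 193.] [-0.3 -0.3]
scene blue [214. 222.] [0.5 0.5]
scene green [232. 255.] [ 1.6 -0.1]
scene glue [150. 117.] [1.3 1.1]
scene ring [231. 183.] [-0.3 -0.7]
scene tub [248. 209.] [-10.1 -10.9]
```

View pics/c3.png

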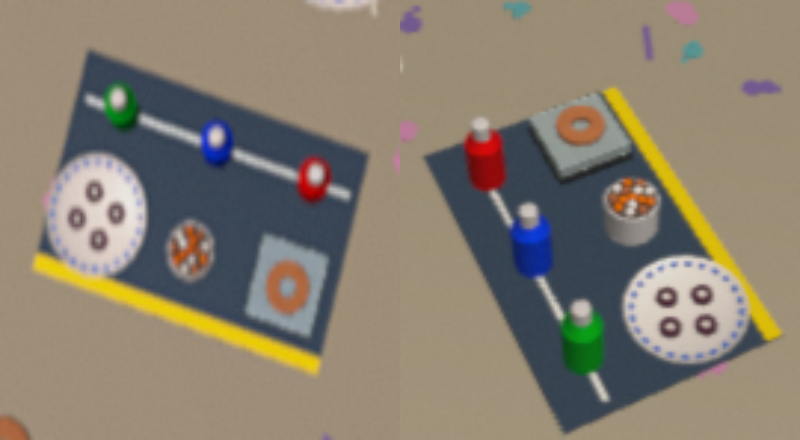

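```bash
python3 -c "
from plant import *
print(sign_off())"
```

```text
the job is handed in; nothing more can be done
None
```

The place is set and handed in at about 28 s; sign-off returned no verdict. By camera, the three ink bottles and the copper ring are within about 2 mm of their targets. The tub is within about 1 mm in the top view; the scene camera picked out only its beads, so it gave no second check there. The glue is unmoved.

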